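# Start a dried cap one turn on its bottle for the autoclave

### The job

Lift the blue screw cap up off its drying peg and set it level on the open bottle's neck with its white arrow roughly an eighth to a quarter turn clockwise (seen from above) of the red dot on the bottle. So as not to cross the thread, turn the cap backward (anticlockwise) until it has passed the dot and is felt to drop into the thread, then turn it forward (clockwise) one full turn, until the arrow is back at the dot. It must stay that loose for the autoclave: finish while still holding the cap there in the gripper, and leave the other two caps on their pegs.

Things in the scene. Friction and masses are not known exactly. Their poses are not given: they have to be found in the camera images.
- cap_blue: Blue ribbed screw cap, loose, 56 mm across, 36 mm tall, about 50 g, open below (bore 49.6 mm across, 32 mm deep). Hangs mouth down on one of the rack's three pegs, its inside top resting on the peg. Origin: centre of its lower edge, z up. A white arrow on its top points along its own -x and goes on as a white line down its side. Round: can be gripped across its sides at any yaw.
- cap_arrow (a point): Head of the blue cap's white arrow, at the rim of its top face: 28 mm from its axis along its -x, 36 mm above its lower edge. Inside the cap are three thread lugs, 2.2 mm thick, 120 degrees apart, 4 mm above the lower edge; one is under the arrow head.
- bottle: The open bottle, with a blue collar at the foot of its neck: square clear glass body 84 x 84 x 66 mm, 114 mm tall in all. It stands fast in one of two pockets of a fixed metal tray and does not turn or lift. Origin: centre of its underside, z up the neck's axis, red dot on its -x side.
- bottle_mouth (a point): Centre of the open bottle's mouth, level with its rim, 114 mm above its origin. Neck 37 mm across, outside it a three-start right-hand thread, 45.6 mm across the ridges, which are 1.8 mm thick and fall 16.2 mm a turn going clockwise seen from above. Each starts 5 mm below the rim: one over the red dot, the others 120 degrees to either side. Cap and neck have about 1.5 mm play.
- bottle_dot (a point): Red dot, 8 mm across, on the open bottle's shoulder, 34.5 mm from its axis along its -x. A cap set down with its arrow 5 to 110 degrees clockwise of the dot lies loose and level on top of the ridges; turned anticlockwise it climbs 2.6 mm a radian, and some 5 degrees past the dot it is free to fall 5.4 mm onto the next ridges (unless the gripper holds it up).
- thread_top (a point): Point on the neck's axis 106 mm above the bottle's origin: here the centre of the cap's lower edge stands when the arrow is at the dot and the lugs lie on the starts of the ridges, about to drop. With the arrow clockwise of the dot by an angle, the edge stands lower by 2.6 mm a radian. After the drop it is 5.4 mm below this point.
- one_turn (a point): Point on the neck's axis 84.5 mm above the bottle's origin, 21.6 mm below thread_top: here the centre of the cap's lower edge stands after the drop and one full turn forward (clockwise, sinking 16.2 mm). About 50 degrees further the cap is tight. It turns with little friction and stays where it is, level, when let go for a new grip.
- rack: Drying rack, fixed, blue-grey foot rail 286 x 62 mm; origin: centre of its underside. Three upright white cross-finned pegs in a row along its x at -88, 0 and +88 mm, 30 mm across, tops 100 mm above the worktop. A hanging cap's lower edge is 68 mm above the worktop, so it must rise 32 mm to clear its peg.
- cap_orange: Orange cap of the same size on another peg, loose, to be left there; origin as for the blue cap.
- cap_grey: Grey cap of the same size on another peg, loose, to be left there; origin as for the blue cap.
- bottle_done: The other bottle in the tray, fixed, of the same shape, already closed with a white cap whose top is 121 mm above its origin (centre of its underside). Its axis is 92 mm from the open bottle's.
Mind the look-alikes: they are no part of the job. There is more than one size of the cap_blue; the one meant has the size given above.

How it is judged:
By the outcome, as a careful person would: the job done as asked, in the order asked, and still so for the second after the job is handed in, while the arm keeps its last pose, push and grip.
It also fails if it takes over 72 s, if anything falls off the work surface, if the arm or the gripper's body presses on something with over 40 N, if the wrist force passes 120 N, or if a joint passes its speed limit or range.

### The arm

A 7-joint arm with a two-finger parallel gripper is mounted at the origin on a cart in front of the work surface, level with it; the furniture and walls round the work are solid. World frame = base frame: x ahead of the robot, y to its left, z up, the work surface at z = 0. Lengths are in m, angles in degrees, forces in N, time in s.
With the tool pointing down it reaches from about 0.35 to 0.9 m from the base axis. Payload 19.9 kg.
Tool frame: the origin (TCP) lies midway between the tips of the shut fingers; the grasp point (between the pads) lies 19 mm behind it (arm.grasp_offset is the distance from the TCP to the grasp point, in m); z points along the fingers, y is the line along which they close (so a half turn about z gives the same grasp; the last joint's range is limited). The gripper opens to 85 mm and grips with 20 to 120 N. Pads are 22 mm wide; open, the fingers measure 114 mm over their backs; the gripper's body (76 mm by 85 mm) begins 54 mm behind the grasp point. The pads swing forward as they close: fully open they stand 13 mm farther back than shut.
Start: joints at [73.138, 23.915, -0.59, 92.452, 0.269, 63.638, -3.037], TCP at [0.156, -0.605, 0.231] pointing down, gripper open.
Joint ranges: [-161.28, 161.28], [-22.2, 115.67], [-73.04, 71.86], [3.21, 147.25], [-68.34, 248.33], [10.77, 114.83], [-161.83, 161.83]. Speed limits (degrees/s): [108.29, 108.29, 136.94, 136.94, 172.46, 172.46, 172.46].

### API

Orientations are given as [roll, pitch, yaw] about the fixed x, y, z axes, in that order (R = Rz(yaw) Ry(pitch) Rx(roll)).
In Python, from rig import readout, viewer, order, arm gives the robot as it stands.
- The arm moves only by the tool creep_tool, called after "Call:" in YAML: its name, and indented under it one key for each argument. Schema: {"type":"object","properties":{"offsets":{"type":"array","items":{"type":"object","properties":{"aperture":{"type":"number"},"tx":{"type":"number"},"ty":{"type":"number"},"tz":{"type":"number"},"ax":{"type":"number"},"ay":{"type":"number"},"az":{"type":"number"}},"additionalProperties":false,"required":["aperture"]},"minItems":1,"maxItems":12},"grip_n":{"type":"number"},"only":{"type":"string"},"quiet":{"type":"boolean"},"lines":{"type":"string"}},"required":["offsets"],"additionalProperties":false}. offsets is a list of rows, 1 to 12 of them, each an object with the fields aperture (the opening from 0.0 (shut) to 1.0 (fully open)), tx, ty, tz (the shift in parts of the range, where 1.0 means 0.6 m), ax, ay, az (a rotation vector in parts of the range, where 1.0 means 360 degrees); a field left out counts as zero (the opening has to be given); each row is the pose to reach, as a shift and turn from the pose commanded when the call began, along the tool's axes at that moment; what a row does not reach only later rows make up. A row lasts 1/8 s, in which the tool goes at most 0.0625 m and 10.7 degrees, less where a joint would pass 70% of its speed; a pose out of reach is approached as far as the arm can. The fingers move at their own pace and stop on an object; grip_n is the grip in N (left out, the last holds). Time passes only in rows, so rows that do not move let the fingers close. The tool returns the time, the measured TCP pose, the force, the opening and the grip force at its end. only (a regular expression) keeps the lines of the reply that match it, lines (a string "A,B") keeps lines A to B, and quiet returns only ok. Shift and turn numbers lie between -1 and 1, and a call with a number outside is refused. Input that does not fit is refused with a message, and nothing moves.
- readout.state(): the state, without advancing time (a new reading comes with each control period).
- viewer.snapshot(name): name is "scene" or "top" or "wrist"; returns (picture, depth): 480x640x3 uint8, red, green, blue; 480x640 float32, m along the optical axis (not along the pixel's ray), 0 where there is no reading.
- viewer.camera_info(name): a dict with "fx", "fy", "cx", "cy" (pixels), "view" (4x4, takes a point from world to camera coordinates). Camera axes: x right, y up, looking along -z (the intrinsics and any distortion apply to the point x, -y, -z); pixel columns grow to the right and rows downward; lengths in m; the calibration is good to about 2 mm. A picture is of the moment at which its call begins: read the wrist's pose just before it. camera_info takes no time and is no camera call; for the wrist camera it gives the pose at the moment of the call.
- order.finish_job(): hands the job in; it is judged then, once.
The state is a dict: "clock": time; "joint_pos": joint angles; "joint_velocities": joint speeds; "joint_efforts": joint torques, N m; "position": TCP position; "ee_rot": TCP orientation; "contact_force": force on the tool from outside, world axes, zero at the start; "moment": the same for the moment, N m; "gripper_width": opening from 0.0 (shut) to 1.0 (fully open); "finger_force": force on a finger pad.
Only numpy, scipy, OpenCV 4.12 (cv2) and the standard library are available. Lean on these libraries where they do the work, as an engineer would, in place of code of your own. Each camera call takes 0.05 s, during which the arm holds its last target. There are 200 camera calls.

## Working session

There is one attempt and no reset: what is moved stays moved. The work goes in short steps, Python scripts to look and compute and a tool call to move; the robot and the scene stay as the last step left them, time stands still between calls to the robot, and variables do not carry over. Pictures are saved under pics/ and viewed, at most 10 in all, crops included, and the job is handed in when it is done.

```bash
mkdir -p pics; ls; python3 - <<'E'
from rig import readout, viewer, order, arm
import cv2,numpy as np
s=readout.state();print(s)
for n in("scene","top","wrist"):
    p,d=viewer.snapshot(n);np.savez(f'{n}0.npz',p=p,d=d);cv2.imwrite(f'pics/{n}0.png',p[:,:,::-1]);i=viewer.camera_info(n);print(n,{k:(np.round(v,4).tolist() if k!='name' else v) for k,v in i.items() if not isinstance(v,str)})
a=np.load('scene0.npz')['p'];b=np.load('top0.npz')['p']
cv2.imwrite('pics/both0.png',cv2.resize(np.hstack([a,b])[:,:,::-1],(800,300),interpolation=cv2.INTER_AREA))
E
```

```text
pics
{'clock': 0.0, 'joint_pos': array([73.13909718, 23.94842316, -0.58895241, 92.48747101,  0.26885955,
       63.63915109, -3.0378149 ]), 'joint_velocities': array([-0.07526379,  0.03882905, -0.0430632 ,  0.01601499,  0.05710711,
       -0.01779724, -0.01399342]), 'joint_efforts': array([-7.13914524e-04, -8.64437485e+01,  6.78425543e-01, -4.34898484e+01,
        1.91626250e-02,  7.49891071e-03, -1.51475700e-05]), 'position': array([ 0.15619317, -0.60478451,  0.23064192]), 'ee_rot': array([-1.79926519e+02,  5.58983956e-03,  1.44810340e+01]), 'contact_force': array([-1.06332213,  0.00544926, -0.98793756]), 'moment': array([-0.03552312,  0.05692054,  0.0050738 ]), 'finger_force': 0.0, 'gripper_width': 0.9977581298013809}
scene {'fx': 591.0394, 'fy': 591.0394, 'cx': 327.1875, 'cy': 237.0787, 'view': [[-0.7592, -0.6507, 0.0111, 0.4464], [0.4128, -0.4683, 0.7812, -0.2217], [-0.5032, 0.5977, 0.6242, -0.8209], [0.0, 0.0, 0.0, 1.0]]}
top {'fx': 584.4343, 'fy': 584.4343, 'cx': 320.2541, 'cy': 236.6738, 'view': [[-0.0184, -0.9998, 0.0015, 0.116], [0.9958, -0.0182, 0.09, -0.5243], [-0.09, 0.0032, 0.9959, -1.2019], [0.0, 0.0, 0.0, 1.0]]}
wrist {'fx': 391.2106, 'fy': 391.2106, 'cx': 317.6762, 'cy': 241.9459, 'view': [[0.2511, -0.968, -0.0006, -0.6255], [0.9279, 0.2408, -0.2847, 0.0381], [0.2757, 0.0709, 0.9586, -0.3783], [0.0, 0.0, 0.0, 1.0]]}
```

View pics/top0.png

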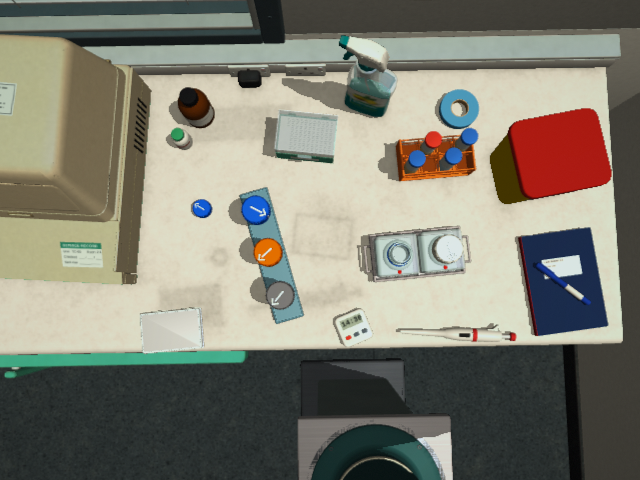

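View pics/scene0.png

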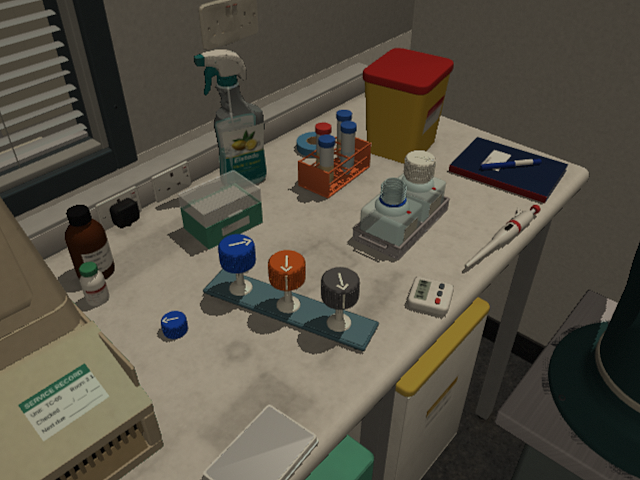

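Candidates for cap_blue: the blue cap on the rack's far peg at top (257,209) / scene (236,252), and a smaller blue cap lying on the worktop at top (202,208) / scene (174,323). The tube caps in the orange rack are also blue but aren't screw caps. The one on the peg fits, since it hangs on the rack and is as large as the orange and grey caps. The bottle's open neck is at top (398,254) with its dot near (400,271), and the closed bottle is at (446,249).

```bash
cat > h.py <<'E'
import numpy as np,cv2
from rig import readout,viewer
def ray(i,u,v):
    V=np.array(i['view']);R=V[:3,:3];t=V[:3,3]
    d=np.array([(u-i['cx'])/i['fx'],-(v-i['cy'])/i['fy'],-1.]);return -R.T@t,R.T@d
def onz(i,u,v,z):
    o,d=ray(i,u,v);return o+d*(z-o[2])/d[2]
def atd(i,u,v,dep):
    o,d=ray(i,u,v);return o+d*dep
def blobs(m,amin=20):
    n,l,s,c=cv2.connectedComponentsWithStats(m.astype(np.uint8));return [(c[k],s[k],l==k) for k in range(1,n) if s[k][4]>=amin]
def hsv(p): return cv2.cvtColor(p,cv2.COLOR_RGB2HSV).astype(int)
E
python3 - <<'E'
from h import *
np.set_printoptions(precision=4,suppress=True)
i=viewer.camera_info('top');f=np.load('top0.npz');p,d=f['p'],f['d'];H=hsv(p)
for nm,c in dict(blue=(257,209),small=(202,208),orange=(267,252),grey=(280,294),mouth=(398,254),done=(446,249)).items():
    u,v=c;w=d[v-20:v+21,u-20:u+21];vv,uu=np.mgrid[v-20:v+21,u-20:u+21]
    P=np.array([atd(i,a,b,x) for a,b,x in zip(uu.ravel(),vv.ravel(),w.ravel()) if x>0])
    zs=np.sort(P[:,2]);zt=np.percentile(zs,98)
    Q=P[(P[:,2]>zt-.004)]; print(nm,'ztop',zt,'n',len(Q),'cen',Q.mean(0),'mid',(Q.min(0)+Q.max(0))/2,'ext',np.ptp(Q,axis=0))
w=(H[...,1]<70)&(H[...,2]>190)
win=np.zeros_like(w);win[190:230,238:276]=1
for c,s,m in blobs(w&win,8):
    print('white',c,s); v,u=np.nonzero(m); pts=np.array([onz(i,a,b,.104) for a,b in zip(u,v)]);print(pts.mean(0),pts[:,0].min(),pts[:,0].max(),pts[:,1].min(),pts[:,1].max())
r=((H[...,0]<8)|(H[...,0]>172))&(H[...,1]>120)&(H[...,2]>90)
win[:]=0;win[225:290,365:470]=1
for c,s,m in blobs(r&win,3): print('red',c,s,onz(i,*c,.066),onz(i,*c,.07))
# scene red
i2=viewer.camera_info('scene');f2=np.load('scene0.npz');p2=f2['p'];H2=hsv(p2)
r=((H2[...,0]<8)|(H2[...,0]>172))&(H2[...,1]>100)&(H2[...,2]>60);win[:]=0;win[170:230,350:450]=1
for c,s,m in blobs(r&win,3): print('red sc',c,s,onz(i2,*c,.066),onz(i2,*c,.07))
a=cv2.resize(p[185:235,180:290],(800,364),interpolation=cv2.INTER_CUBIC);b=cv2.resize(p[225:285,355:475],(460,230),interpolation=cv2.INTER_CUBIC)
b2=cv2.resize(p2[170:230,360:440],(307,230),interpolation=cv2.INTER_CUBIC);o=np.zeros((600,800,3),np.uint8);o[:364]=a;o[366:596,:460]=b;o[366:596,480:787]=b2
cv2.imwrite('pics/crop.png',o[:,:,::-1])
E
```

```text
blue ztop 0.10697134848146658 n 388 cen [0.5767 0.2335 0.105 ] mid [0.5772 0.2339 0.1062] ext [0.0537 0.0513 0.0065]
small ztop 0.02685237344404327 n 178 cen [0.5929 0.3552 0.0253] mid [0.5925 0.3552 0.0272] ext [0.0366 0.0361 0.0086]
orange ztop 0.10706827347273336 n 347 cen [0.4925 0.2108 0.1051] mid [0.4929 0.2111 0.1066] ext [0.051  0.0509 0.0071]
grey ztop 0.10695122299402607 n 371 cen [0.4072 0.1876 0.1049] mid [0.408  0.1877 0.1061] ext [0.0523 0.0527 0.0064]
mouth ztop 0.11729311217832797 n 105 cen [ 0.4839 -0.0488  0.1166] mid [ 0.4837 -0.0485  0.1174] ext [0.0428 0.0371 0.008 ]
done ztop 0.12741760114807138 n 359 cen [ 0.4906 -0.1402  0.1253] mid [ 0.4908 -0.1403  0.1273] ext [0.0537 0.0539 0.0077]
white [242.5349 191.5116] [238 190  15   8  43]
[0.6113 0.2582 0.104 ] 0.6005527796368797 0.6145029054404656 0.23949375960931907 0.26717926632931954
white [273.0316 198.0947] [269 190   7  24  95]
[0.5971 0.1982 0.104 ] 0.5674565027343246 0.6133933537941189 0.1941376928872091 0.20601220807423168
white [256.     209.2273] [251 206  11   7  22]
[0.5756 0.2319 0.104 ] 0.5699386679464159 0.5821962689622586 0.22213427097249042 0.24172775022408644
white [263.1176 212.7059] [260 209   6   7  17]
[0.5685 0.218  0.104 ] 0.5639613280752893 0.5758141810206459 0.2142916264425601 0.2241721879562806
white [242.1569 226.9608] [238 224  11   6  51]
[0.541  0.2594 0.104 ] 0.5368079754304863 0.5470285542036646 0.24794475963217638 0.26754359186494275
red [445. 267.] [444 266   3   3   9] [ 0.4566 -0.1438  0.066 ] [ 0.4565 -0.1429  0.07  ]
red [399.2 271.5] [398 270   3   4  10] [ 0.4492 -0.0512  0.066 ] [ 0.4491 -0.0506  0.07  ]
red sc [433.6667 188.1111] [432 187   4   3   9] [ 0.459  -0.1537  0.066 ] [ 0.4562 -0.1483  0.07  ]
red sc [408.6364 211.9091] [407 211   4   3  11] [ 0.4513 -0.0603  0.066 ] [ 0.4485 -0.0555  0.07  ]
```

View pics/crop.png

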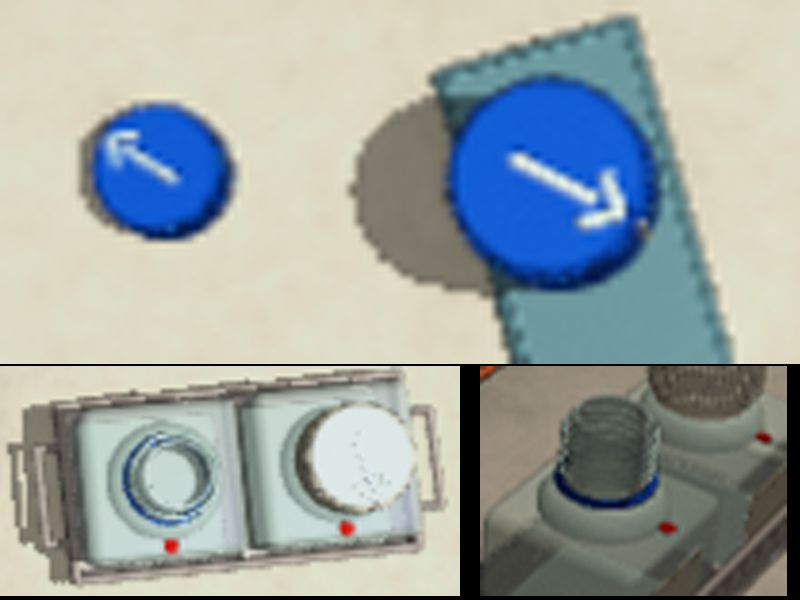

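The crop confirms it: the peg cap is about 55 mm across with its arrow toward lower right, while the lying one is only about 36 mm across. I'll move to a hover above the peg cap, ending at a yaw near 195°.

Units first: shifts go in shares of 0.6 m and turns go in shares of 360 degrees. So -0.47 m / 0.6 = -0.7833, 0.25 m / 0.6 = 0.4167, -90 degrees / 360 = -0.25.

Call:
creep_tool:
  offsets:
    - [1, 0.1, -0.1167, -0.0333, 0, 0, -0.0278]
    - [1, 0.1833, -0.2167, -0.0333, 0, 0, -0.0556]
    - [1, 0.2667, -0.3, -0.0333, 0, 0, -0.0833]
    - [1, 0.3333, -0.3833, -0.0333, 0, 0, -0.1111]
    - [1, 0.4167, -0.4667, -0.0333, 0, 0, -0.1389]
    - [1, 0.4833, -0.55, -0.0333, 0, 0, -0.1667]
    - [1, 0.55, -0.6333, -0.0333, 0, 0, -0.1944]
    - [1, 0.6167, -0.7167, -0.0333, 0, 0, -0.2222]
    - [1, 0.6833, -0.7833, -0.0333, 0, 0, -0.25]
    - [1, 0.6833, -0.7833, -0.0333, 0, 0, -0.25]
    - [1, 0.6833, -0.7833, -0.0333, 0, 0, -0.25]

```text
refused: offsets[0]: [1, 0.1, -0.1167, -0.0333, 0, 0, -0.0278] is not of type 'object' (schema: type "object"). Nothing was moved.
```

The call was refused and nothing moved: it wants a list of objects with named fields. Same move again in that form.

Call:
creep_tool:
  offsets:
    - {"aperture":1, "tx":0.1, "ty":-0.1167, "tz":-0.0333, "az":-0.0278}
    - {"aperture":1, "tx":0.1833, "ty":-0.2167, "tz":-0.0333, "az":-0.0556}
    - {"aperture":1, "tx":0.2667, "ty":-0.3, "tz":-0.0333, "az":-0.0833}
    - {"aperture":1, "tx":0.3333, "ty":-0.3833, "tz":-0.0333, "az":-0.1111}
    - {"aperture":1, "tx":0.4167, "ty":-0.4667, "tz":-0.0333, "az":-0.1389}
    - {"aperture":1, "tx":0.4833, "ty":-0.55, "tz":-0.0333, "az":-0.1667}
    - {"aperture":1, "tx":0.55, "ty":-0.6333, "tz":-0.0333, "az":-0.1944}
    - {"aperture":1, "tx":0.6167, "ty":-0.7167, "tz":-0.0333, "az":-0.2222}
    - {"aperture":1, "tx":0.6833, "ty":-0.7833, "tz":-0.0333, "az":-0.25}
    - {"aperture":1, "tx":0.6833, "ty":-0.7833, "tz":-0.0333, "az":-0.25}
    - {"aperture":1, "tx":0.6833, "ty":-0.7833, "tz":-0.0333, "az":-0.25}

```text
clock: 1.52
position: [0.4369, -0.0436, 0.2514]
ee_rot: [180.0, -0.1, 104.8]
contact_force: [0.1, -1.1, -0.4]
gripper_width: 0.998
finger_force: 0.0
```

```bash
python3 -c "
from rig import readout as r
s=r.state();print(s['position'],s['ee_rot'],s['joint_pos'])"
```

```text
[ 0.43688799 -0.04363023  0.25138949] [ 1.79950359e+02 -6.18638237e-02  1.04836444e+02] [ 38.55930625   5.20493062 -38.53156625 115.10536282   3.62743678
  60.83556305  13.21174189]
```

Converted, 0.233 m / 0.6 = 0.3883, 0.14 m / 0.6 = 0.2333, -90 degrees / 360 = -0.25.

```bash
cat >> h.py <<'E'
def snap(n,tag):
    i=viewer.camera_info(n);p,d=viewer.snapshot(n);np.savez(tag+'.npz',p=p,d=d,**{k:np.array(i[k]) for k in('fx','fy','cx','cy','view')});cv2.imwrite(f'pics/{tag}.png',p[:,:,::-1]);return i,p,d
E
python3 -c "
from h import *
snap('wrist','w_bottle')"
```

Call:
creep_tool:
  offsets:
    - {"aperture":1, "tx":0.0667, "ty":0.0667, "az":-0.0278}
    - {"aperture":1, "tx":0.1333, "ty":0.1167, "az":-0.0556}
    - {"aperture":1, "tx":0.2, "ty":0.1667, "az":-0.0833}
    - {"aperture":1, "tx":0.2667, "ty":0.2333, "az":-0.1111}
    - {"aperture":1, "tx":0.3333, "ty":0.2833, "az":-0.1389}
    - {"aperture":1, "tx":0.3883, "ty":0.345, "az":-0.1667}
    - {"aperture":1, "tx":0.3883, "ty":0.345, "az":-0.1944}
    - {"aperture":1, "tx":0.3883, "ty":0.345, "az":-0.2222}
    - {"aperture":1, "tx":0.3883, "ty":0.345, "az":-0.25}
    - {"aperture":1, "tx":0.3883, "ty":0.345, "az":-0.25}
    - {"aperture":1, "tx":0.3883, "ty":0.345, "az":-0.25}

```text
clock: 2.95
position: [0.5781, 0.229, 0.2511]
ee_rot: [-180.0, -0.0, -165.8]
contact_force: [-0.0, -0.3, -0.9]
gripper_width: 1.002
finger_force: 0.0
```

```bash
python3 -c "
from h import *
s=readout.state();print(s['position'],s['ee_rot'],s['joint_pos'])
i,p,d=snap('wrist','w_cap')
q=np.load('w_bottle.npz')['p'];o=np.hstack([q,p]);cv2.imwrite('pics/w2.png',cv2.resize(o,(800,300),interpolation=cv2.INTER_AREA)[:,:,::-1])"
```

```text
[0.57806843 0.22897101 0.25110316] [-1.79976588e+02 -2.08677863e-02 -1.65803756e+02] [ 15.15215078  33.42211231 -57.34505145  90.28705321  29.11006528
  72.48974354  57.34184514]
```

View pics/w2.png

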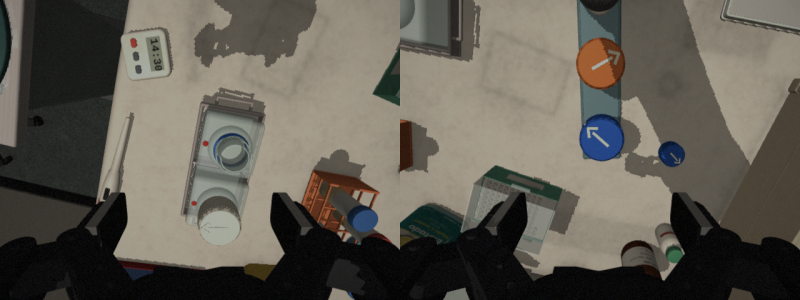

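Left picture: the open bottle's mouth is at about (232,151) of the half-scale view, its dot at (206,144), and the white cap at (219,220). Right picture: the blue peg cap is at about (601,137) with its arrow up-left, orange at (601,63), and the small blue one at (671,153).

```bash
python3 - <<'E'
from h import *
np.set_printoptions(precision=4,suppress=True)
L=lambda t:(lambda f:({k:f[k] for k in('fx','fy','cx','cy','view')},f['p'],f['d']))(np.load(t+'.npz'))
def pts(i,d,m):
    v,u=np.nonzero(m&(d>0));return np.array([atd(i,a,b,d[b,a]) for a,b in zip(u,v)]),u,v
def circ(P):
    A=np.c_[2*P[:,:2],np.ones(len(P))];x=np.linalg.lstsq(A,(P[:,:2]**2).sum(1),rcond=None)[0];return x[:2],np.sqrt(x[2]+x[:2]@x[:2])
i,p,d=L('w_cap');H=hsv(p)
win=np.zeros(d.shape,bool);win[165:275,275:375]=1
P,u,v=pts(i,d,win);k=P[:,2]>.09;zt=np.median(P[k][:,2]);print('cap z',zt,k.sum())
top=np.zeros(d.shape,np.uint8);k=abs(P[:,2]-zt)<.003;top[v[k],u[k]]=1
c=max(cv2.findContours(top,cv2.RETR_EXTERNAL,cv2.CHAIN_APPROX_NONE)[0],key=len)[:,0]
C,r=circ(np.array([onz(i,a,b,.104) for a,b in c]));print('cap',C,r)
w=(H[...,1]<90)&(H[...,2]>110)&(cv2.erode(top,np.ones((5,5)))>0)
W=np.array([onz(i,a,b,.104) for b,a in zip(*np.nonzero(w))])[:,:2];m=W.mean(0);_,_,vt=np.linalg.svd(W-m);ax=vt[0]*np.sign(vt[0]@(m-C));print('arrow n',len(W),m,np.degrees(np.arctan2(*ax[::-1])),np.degrees(np.arctan2(*(m-C)[::-1])))
# bottle
i,p,d=L('w_bottle');H=hsv(p)
win[:]=0;win[190:290,310:430]=1
P,u,v=pts(i,d,win);k=P[:,2]>.095;print('rim z pct',np.percentile(P[k][:,2],[50,80,90,95,98]))
zt=np.percentile(P[k][:,2],90);k=abs(P[:,2]-zt)<.003;Q=P[k];C,r=circ(Q);print('mouth',C,r,k.sum(),(Q.min(0)+Q.max(0))/2,np.ptp(Q,axis=0))
win[:]=0;win[305:400,300:400]=1
P,u,v=pts(i,d,win);k=P[:,2]>.11;zt=np.median(P[k][:,2]);Q=P[abs(P[:,2]-zt)<.003];print('white z',zt,Q.mean(0),(Q.min(0)+Q.max(0))/2,np.ptp(Q,axis=0))
win[:]=0;win[180:360,290:345]=1
r_=((H[...,0]<8)|(H[...,0]>172))&(H[...,1]>120)&(H[...,2]>50)
for c,s,m in blobs(r_&win,8): print('red',c,s[4],np.median(pts(i,d,m)[0],axis=0),onz(i,*c,.068))
win[:]=0;win[190:300,300:345]=1
E
```

```text
cap z 0.10344840906409808 4074
cap [0.5752 0.231 ] 0.02674694579717861
arrow n 221 [0.5719 0.2228] -119.4500354227887 -112.09614954542339
rim z pct [0.1105 0.1165 0.1174 0.1179 0.1183]
mouth [ 0.4824 -0.0508] 0.016937630511852795 607 [ 0.4828 -0.051   0.1169] [0.037  0.0371 0.0049]
white z 0.12396360568374343 [ 0.4894 -0.1408  0.124 ] [ 0.4903 -0.1425  0.1238] [0.055  0.0547 0.0056]
red [328.4545 229.3455] 55 [ 0.4487 -0.0538  0.0707] [ 0.4489 -0.0546  0.068 ]
red [309.9545 324.9091] 44 [ 0.4562 -0.1457  0.0708] [ 0.4565 -0.1472  0.068 ]
```

Converted, 0.188 m / 0.6 = 0.3133, 0.17 m / 0.6 = 0.2833.

Call:
creep_tool:
  offsets:
    - {"aperture":1, "tx":0.0017, "ty":0.0067, "tz":0.0833}
    - {"aperture":1, "tx":0.0017, "ty":0.0067, "tz":0.1667}
    - {"aperture":1, "tx":0.0017, "ty":0.0067, "tz":0.2167}
    - {"aperture":1, "tx":0.0017, "ty":0.0067, "tz":0.25}
    - {"aperture":1, "tx":0.0017, "ty":0.0067, "tz":0.2833}
    - {"aperture":1, "tx":0.0017, "ty":0.0067, "tz":0.3133}
    - {"aperture":1, "tx":0.0017, "ty":0.0067, "tz":0.3133}
  grip_n: 40

```text
clock: 3.88
position: [0.5755, 0.2333, 0.0623]
ee_rot: [-180.0, -0.1, -165.5]
contact_force: [0.3, -0.1, 0.7]
gripper_width: 1.0
finger_force: 0.0
```

Call:
creep_tool:
  offsets:
    - {"aperture":0}
    - {"aperture":0}
    - {"aperture":0}
    - {"aperture":0}
    - {"aperture":0}
    - {"aperture":0}
    - {"aperture":0}

```text
clock: 4.75
position: [0.5764, 0.2336, 0.0643]
ee_rot: [-180.0, 0.1, -165.5]
contact_force: [0.0, -1.1, 4.4]
gripper_width: 0.647
finger_force: 41.2
```

```bash
python3 -c "
from h import *
s=readout.state();print(s['position'],s['ee_rot'],s['joint_pos'],s['moment'])
snap('wrist','w_grip')"
```

```text
[0.5763854  0.23364825 0.06429992] [-1.79998991e+02  7.61826257e-02 -1.65528596e+02] [  9.47607558  44.79396049 -48.94154359  98.55738808  40.07220382
  55.66412257  49.44027099] [-0.22571055  0.21281064  0.02083146]
```

View pics/w_grip.png

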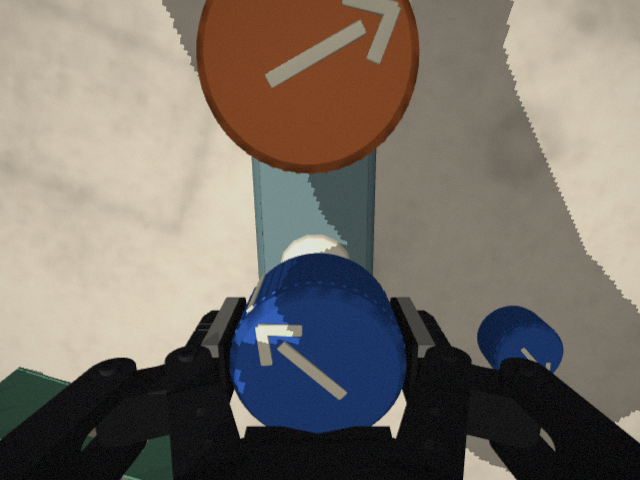

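The cap sits squarely between the pads, with the top centre at about (318,365) and the arrow toward (270,335). I'll lift it and measure its offset from the tool axis.

Converted, -0.1 m / 0.6 = -0.1667, -0.08 m / 0.6 = -0.1333.

Call:
creep_tool:
  offsets:
    - {"aperture":0, "tz":-0.0333}
    - {"aperture":0, "tz":-0.0833}
    - {"aperture":0, "tz":-0.1333}
    - {"aperture":0, "tz":-0.1667}
    - {"aperture":0, "tz":-0.1667}

```text
clock: 5.42
position: [0.5765, 0.2338, 0.1652]
ee_rot: [180.0, 0.1, -165.5]
contact_force: [-0.3, -0.1, -0.8]
gripper_width: 0.65
finger_force: 42.5
```

```bash
cat >> h.py <<'E'
def cap(tag):
    s=readout.state();i,p,d=snap('wrist',tag);H=hsv(p)
    m=(H[...,0]>100)&(H[...,0]<125)&(H[...,1]>130);m[:230]=0;m[:,:200]=0;m[:,440:]=0
    w=np.zeros(d.shape,bool);w[240:430,225:415]=1
    v,u=np.nonzero(w&(d>0));P=np.array([atd(i,a,b,d[b,a]) for a,b in zip(u,v)])
    T=s['position'];e=np.radians(s['ee_rot'][2]);x=np.array([np.cos(e),np.sin(e)]);y=np.array([np.sin(e),-np.cos(e)])
    near=np.hypot(*(P[:,:2]-T[:2]).T)<.02;zt=np.median(P[near,2])
    k=(abs(P[:,2]-zt)<.002)&(np.hypot(*(P[:,:2]-T[:2]).T)<.034);top=np.zeros(d.shape,np.uint8);top[v[k],u[k]]=1
    Q=P[k][:,:2]-T[:2];L=np.c_[Q@x,Q@y]
    hw=(H[...,1]<100)&(H[...,2]>110)&(top>0)
    W=np.array([onz(i,a,b,zt) for b,a in zip(*np.nonzero(hw))])[:,:2];M=W.mean(0);a=np.linalg.svd(W-M)[2][0];C=T[:2]+x*(L[:,0].min()+L[:,0].max())/2+y*(L[:,1].min()+L[:,1].max())/2
    a=a*np.sign(a@(M-C));print('tcp',T,'yaw',s['ee_rot'],'ztop',zt,'local min/max',L.min(0),L.max(0),'n',k.sum(),'arrow',len(W),np.degrees(np.arctan2(a[1],a[0])),'joints',s['joint_pos'],'F',s['contact_force'])
E
python3 -c "
from h import *
np.set_printoptions(precision=4,suppress=True)
cap('w_lift')"
```

```text
tcp [0.5765 0.2338 0.1652] yaw [ 179.9974    0.146  -165.5271] ztop 0.20468004745455848 local min/max [-0.0207 -0.029 ] [0.0284 0.0283] n 19741 arrow 1689 -119.79252793190643 joints [ 12.7659  38.1343 -54.1023  95.1816  33.7721  64.3099  53.7728] F [-0.3247 -0.0998 -0.7912]
```

Converted, -0.252 m / 0.6 = -0.42, -0.02 m / 0.6 = -0.0333.

Call:
creep_tool:
  offsets:
    - {"aperture":0, "tx":0.0333, "ty":-0.0667, "tz":-0.0333}
    - {"aperture":0, "tx":0.0667, "ty":-0.15, "tz":-0.0333}
    - {"aperture":0, "tx":0.1, "ty":-0.2333, "tz":-0.0333}
    - {"aperture":0, "tx":0.1333, "ty":-0.3167, "tz":-0.0333}
    - {"aperture":0, "tx":0.15, "ty":-0.3833, "tz":-0.0333}
    - {"aperture":0, "tx":0.1517, "ty":-0.42, "tz":-0.0333}
    - {"aperture":0, "tx":0.1517, "ty":-0.42, "tz":-0.0333}
    - {"aperture":0, "tx":0.1517, "ty":-0.42, "tz":-0.0333}

```text
clock: 6.48
position: [0.5505, -0.0324, 0.1829]
ee_rot: [180.0, -0.0, -165.5]
contact_force: [-0.7, 1.1, -0.2]
gripper_width: 0.646
finger_force: 42.6
```

```bash
python3 - <<'E'
from h import *
np.set_printoptions(precision=4,suppress=True)
cap('w_b2');i,p,d=(lambda f:({k:f[k] for k in('fx','fy','cx','cy','view')},f['p'],f['d']))(np.load('w_b2.npz'))
cv2.imwrite('pics/b2.png',p[:,:,::-1])
v,u=np.nonzero((d>0)&(np.arange(480)[:,None]<300));P=np.array([atd(i,a,b,d[b,a]) for a,b in zip(u,v)])
for nm,c,z0 in(('mouth',(.483,-.05),.1165),('white',(.4905,-.1415),.124)):
    k=(np.hypot(P[:,0]-c[0],P[:,1]-c[1])<.034)&(abs(P[:,2]-z0)<.0035);Q=P[k]
    if k.sum()<20: print(nm,'none');continue
    A=np.c_[2*Q[:,:2],np.ones(len(Q))];x=np.linalg.lstsq(A,(Q[:,:2]**2).sum(1),rcond=None)[0];print(nm,k.sum(),'circ',x[:2],np.sqrt(x[2]+x[:2]@x[:2]),'mid',(Q.min(0)+Q.max(0))/2,np.ptp(Q,axis=0),'z',np.median(Q[:,2]),Q[:,2].max())
H=hsv(p);r_=((H[...,0]<8)|(H[...,0]>172))&(H[...,1]>120)&(H[...,2]>50);r_[400:]=0
for c,s,m in blobs(r_,25): print('red',c,s[4],onz(i,*c,.07))
E
```

```text
tcp [ 0.5505 -0.0324  0.1829] yaw [ 179.9553   -0.0317 -165.4655] ztop 0.22240256828592522 local min/max [-0.0212 -0.029 ] [0.0287 0.0283] n 19772 arrow 1631 -119.794310792559 joints [ 44.4611  30.5791 -57.92   104.3963  29.2884  61.6152  80.1052] F [-0.6803  1.0762 -0.2134]
mouth 1403 circ [ 0.4827 -0.0518] 0.017008675272339985 mid [ 0.4809 -0.0522  0.1162] [0.0408 0.0396 0.0064] z 0.11694755951004931 0.11942195671616063
white 10562 circ [ 0.49   -0.1423] 0.019225118737330925 mid [ 0.4905 -0.1431  0.1238] [0.0551 0.0556 0.0067] z 0.12413342830410483 0.12717595328264977
red [173.007   43.0915] 142 [ 0.456  -0.1461  0.07  ]
red [326.7612  72.0373] 134 [ 0.4484 -0.054   0.07  ]
```

View pics/b2.png

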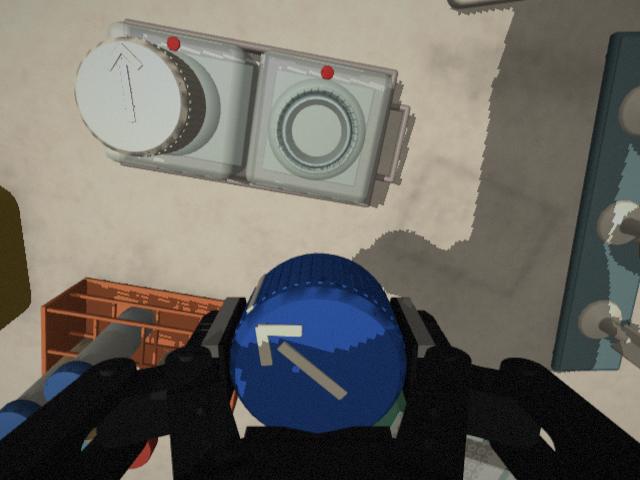

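The mouth is at (318,129) and its dot at (327,72), and the cap is held level with its arrow unchanged. Next I'll go over the neck while turning 116° clockwise.

Converted, 0.07 m / 0.6 = 0.1167, 0.058 m / 0.6 = 0.0967, 116 degrees / 360 = 0.3222.

Call:
creep_tool:
  offsets:
    - {"aperture":0, "tx":0.0333, "az":0.0278}
    - {"aperture":0, "tx":0.0667, "az":0.0556}
    - {"aperture":0, "tx":0.1, "az":0.0833}
    - {"aperture":0, "tx":0.1167, "ty":-0.0017, "az":0.1111}
    - {"aperture":0, "tx":0.1167, "ty":-0.0017, "az":0.1389}
    - {"aperture":0, "tx":0.1167, "ty":-0.0017, "az":0.1667}
    - {"aperture":0, "tx":0.1167, "ty":-0.0017, "az":0.1944}
    - {"aperture":0, "tx":0.1167, "ty":-0.0017, "az":0.2222}
    - {"aperture":0, "tx":0.1167, "ty":-0.0017, "tz":0.0333, "az":0.25}
    - {"aperture":0, "tx":0.1167, "ty":-0.0017, "tz":0.0667, "az":0.2778}
    - {"aperture":0, "tx":0.1167, "ty":-0.0017, "tz":0.0967, "az":0.3056}
    - {"aperture":0, "tx":0.1167, "ty":-0.0017, "tz":0.0967, "az":0.3222}

```text
clock: 8.02
position: [0.4825, -0.0504, 0.124]
ee_rot: [-179.9, -0.0, 78.3]
contact_force: [0.2, 0.9, 0.7]
gripper_width: 0.647
finger_force: 42.7
```

Call:
creep_tool:
  offsets:
    - {"aperture":0}
    - {"aperture":0}

```text
clock: 8.28
position: [0.4834, -0.0512, 0.1255]
ee_rot: [180.0, -0.0, 78.7]
contact_force: [-0.8, -0.4, -1.4]
gripper_width: 0.649
finger_force: 42.7
```

```bash
python3 -c "
from h import *
np.set_printoptions(precision=4,suppress=True)
cap('w_over')
for n in ('scene','top'): snap(n,n+'_over')"
```

```text
tcp [ 0.4834 -0.0512  0.1255] yaw [179.9853  -0.0056  78.6818] ztop 0.16507918022253787 local min/max [-0.0223 -0.0284] [0.0263 0.0289] n 19714 arrow 1503 124.79491374553795 joints [ 31.715   21.239  -34.4986 116.3863  16.2871  47.009  -23.5097] F [-0.7777 -0.3635 -1.3575]
```

Converted, 0.018 m / 0.6 = 0.03, 0.014 m / 0.6 = 0.0233.

Call:
creep_tool:
  offsets:
    - {"aperture":0, "tz":0.0083}
    - {"aperture":0, "tz":0.0167}
    - {"aperture":0, "tz":0.0233}
    - {"aperture":0, "tz":0.03}
    - {"aperture":0, "tz":0.03}

```text
clock: 9.05
position: [0.4831, -0.0517, 0.107]
ee_rot: [-180.0, -0.0, 78.5]
contact_force: [-0.3, -0.0, -0.3]
gripper_width: 0.65
finger_force: 42.7
```

Call:
creep_tool:
  offsets:
    - {"aperture":0, "tz":0.0033}
    - {"aperture":0, "tz":0.0067}
    - {"aperture":0, "tz":0.0067}

```text
clock: 9.43
position: [0.4835, -0.0518, 0.1034]
ee_rot: [180.0, 0.0, 78.5]
contact_force: [-1.1, -0.1, 4.9]
gripper_width: 0.648
finger_force: 43.0
```

Call:
creep_tool:
  offsets:
    - {"aperture":0, "tz":0.0017}
    - {"aperture":0, "tz":0.0033}
    - {"aperture":0, "tz":0.0033}

```text
clock: 9.8
position: [0.4838, -0.0519, 0.1023]
ee_rot: [179.9, 0.0, 78.5]
contact_force: [-7.6, -0.9, 24.5]
gripper_width: 0.649
finger_force: 44.8
```

```bash
python3 -c "
from rig import readout as r
s=r.state();print(s['moment'])"
```

```text
[0.01059529 1.75392132 0.07771469]
```

Contact came at TCP z about 0.1034, as predicted for the ridges. I'll ease the push and turn anticlockwise while following the climb.

Converted, -0.0038 m / 0.6 = -0.0063, -0.0015 m / 0.6 = -0.0025, -52 degrees / 360 = -0.1444.

Call:
creep_tool:
  offsets:
    - {"aperture":0, "ty":-0.0008, "tz":-0.0025}
    - {"aperture":0, "ty":-0.0017, "tz":-0.0025}
    - {"aperture":0, "ty":-0.0017, "tz":-0.0028, "az":-0.0139}
    - {"aperture":0, "ty":-0.0017, "tz":-0.0037, "az":-0.0417}
    - {"aperture":0, "ty":-0.0017, "tz":-0.0043, "az":-0.0694}
    - {"aperture":0, "ty":-0.0017, "tz":-0.0052, "az":-0.0972}
    - {"aperture":0, "ty":-0.0017, "tz":-0.0058, "az":-0.125}
    - {"aperture":0, "ty":-0.0017, "tz":-0.0063, "az":-0.1444}
    - {"aperture":0, "ty":-0.0017, "tz":-0.0063, "az":-0.1444}

```text
clock: 10.92
position: [0.4827, -0.0517, 0.1053]
ee_rot: [180.0, 0.0, 130.6]
contact_force: [-0.2, -1.5, 7.8]
gripper_width: 0.651
finger_force: 43.4
```

Call:
creep_tool:
  offsets:
    - {"aperture":0, "tz":-0.0002, "az":-0.0111}
    - {"aperture":0, "tz":-0.0003, "az":-0.0222}
    - {"aperture":0, "tz":-0.0003, "az":-0.0222}

```text
clock: 11.3
position: [0.4824, -0.0515, 0.1052]
ee_rot: [180.0, -0.0, 138.5]
contact_force: [1.4, -0.2, 0.4]
gripper_width: 0.651
finger_force: 42.8
```

Call:
creep_tool:
  offsets:
    - {"aperture":0, "az":-0.0139}
    - {"aperture":0, "az":-0.0278}
    - {"aperture":0, "az":-0.0389}
    - {"aperture":0, "az":-0.0389}
    - {"aperture":0, "az":-0.0389}

```text
clock: 11.92
position: [0.4822, -0.0516, 0.1052]
ee_rot: [-180.0, -0.0, 152.3]
contact_force: [-0.5, 0.6, -2.2]
gripper_width: 0.652
finger_force: 42.7
```

```bash
python3 -c "
from rig import readout as r
s=r.state();print(s['moment'],s['joint_pos'])"
```

```text
[-0.01880323  0.00213331 -0.00918462] [ 43.90453913  27.97795986 -50.25952155 116.91793856  28.95579598
  48.15758767  39.25360175]
```

Contact force vanished about at the dot. Now I'll lower it to feel whether it drops into the thread.

Converted, 0.003 m / 0.6 = 0.005, 0.002 m / 0.6 = 0.0033.

Call:
creep_tool:
  offsets:
    - {"aperture":0, "tz":0.0017}
    - {"aperture":0, "tz":0.0033}
    - {"aperture":0, "tz":0.005}
    - {"aperture":0, "tz":0.005}

```text
clock: 12.42
position: [0.4823, -0.0515, 0.1022]
ee_rot: [180.0, -0.0, 152.5]
contact_force: [-0.1, -0.1, -0.7]
gripper_width: 0.647
finger_force: 42.7
```

Call:
creep_tool:
  offsets:
    - {"aperture":0, "tz":0.0017}
    - {"aperture":0, "tz":0.0033}
    - {"aperture":0, "tz":0.0033}

```text
clock: 12.8
position: [0.4826, -0.0515, 0.1007]
ee_rot: [-180.0, 0.0, 152.5]
contact_force: [-4.7, 0.6, 12.7]
gripper_width: 0.649
finger_force: 44.1
```

Call:
creep_tool:
  offsets:
    - {"aperture":0, "tz":0.0008}
    - {"aperture":0, "tz":0.0017}
    - {"aperture":0, "tz":0.0017}

```text
clock: 13.18
position: [0.4828, -0.0516, 0.1002]
ee_rot: [-180.0, 0.1, 152.5]
contact_force: [-7.5, -1.4, 25.3]
gripper_width: 0.652
finger_force: 45.4
```

It dropped in: contact now comes about 5 mm lower than on the ridge tops, although the arrow is 14° past the dot. I'll ease up and turn forward, sinking 0.45 mm per 10°.

Converted, 0.0014 m / 0.6 = 0.0023, -0.0013 m / 0.6 = -0.0022, 60 degrees / 360 = 0.1667.

Call:
creep_tool:
  offsets:
    - {"aperture":0, "tz":-0.0022}
    - {"aperture":0, "tz":-0.0015, "az":0.0278}
    - {"aperture":0, "tz":-0.0007, "az":0.0556}
    - {"aperture":0, "az":0.0833}
    - {"aperture":0, "tz":0.0008, "az":0.1111}
    - {"aperture":0, "tz":0.0015, "az":0.1389}
    - {"aperture":0, "tz":0.0023, "az":0.1667}
    - {"aperture":0, "tz":0.0023, "az":0.1667}

```text
clock: 14.18
position: [0.4824, -0.0517, 0.0982]
ee_rot: [180.0, 0.0, 92.3]
contact_force: [-1.5, -0.7, 6.4]
gripper_width: 0.646
finger_force: 43.4
```

```bash
python3 -c "
from rig import readout as r
s=r.state();print(s['moment'],s['joint_pos'])"
```

```text
[-0.33304855  0.47224659  0.02745696] [ 32.59249693  24.31334219 -35.83929951 117.45699414  20.27359078
  44.24202542 -13.26232221]
```

Converted, 0.0032 m / 0.6 = 0.0053, 0.0027 m / 0.6 = 0.0045, 70 degrees / 360 = 0.1944.

Call:
creep_tool:
  offsets:
    - {"aperture":0, "tz":0.0008, "az":0.0278}
    - {"aperture":0, "tz":0.0015, "az":0.0556}
    - {"aperture":0, "tz":0.0023, "az":0.0833}
    - {"aperture":0, "tz":0.003, "az":0.1111}
    - {"aperture":0, "tz":0.0038, "az":0.1389}
    - {"aperture":0, "tz":0.0045, "az":0.1667}
    - {"aperture":0, "tz":0.0053, "az":0.1944}
    - {"aperture":0, "tz":0.0053, "az":0.1944}

```text
clock: 15.18
position: [0.4829, -0.0509, 0.0951]
ee_rot: [180.0, -0.1, 22.4]
contact_force: [1.4, 3.2, 7.6]
gripper_width: 0.648
finger_force: 43.5
```

Call:
creep_tool:
  offsets:
    - {"aperture":0, "tz":0.0008, "az":0.0278}
    - {"aperture":0, "tz":0.0015, "az":0.0556}
    - {"aperture":0, "tz":0.0023, "az":0.0833}
    - {"aperture":0, "tz":0.003, "az":0.1111}
    - {"aperture":0, "tz":0.0038, "az":0.1389}
    - {"aperture":0, "tz":0.0045, "az":0.1667}
    - {"aperture":0, "tz":0.0045, "az":0.1667}

```text
clock: 16.05
position: [0.4831, -0.0509, 0.0925]
ee_rot: [-179.9, -0.1, -37.6]
contact_force: [1.4, -0.7, 5.4]
gripper_width: 0.651
finger_force: 43.7
```

```bash
python3 -c "
from rig import readout as r
s=r.state();print(s['moment'],s['joint_pos'])"
```

```text
[ 0.07695677 -0.34787791 -0.06362509] [   8.28303908   21.11536518   -6.909428    118.38632746    3.80531467
   40.60414168 -128.68272812]
```

Converted, -0.0005 m / 0.6 = -0.0008.

```bash
python3 -c "
from h import *
np.set_printoptions(precision=4,suppress=True)
cap('w_mid')"
```

```text
tcp [ 0.4831 -0.0509  0.0925] yaw [-179.9368   -0.0734  -37.6295] ztop 0.13214862653522344 local min/max [-0.0213 -0.0271] [0.0281 0.0303] n 19731 arrow 1555 7.406765143902919 joints [   8.283    21.1154   -6.9094  118.3863    3.8053   40.6041 -128.6827] F [ 1.4016 -0.7077  5.4072]
```

Call:
creep_tool:
  offsets:
    - {"aperture":0.86, "tz":-0.0008}
    - {"aperture":0.86, "tz":-0.0008}
    - {"aperture":0.86, "tz":-0.0008}
    - {"aperture":0.86, "tz":-0.0008}

```text
clock: 16.6
position: [0.4823, -0.0516, 0.0924]
ee_rot: [180.0, 0.0, -37.5]
contact_force: [0.4, 0.3, -0.5]
gripper_width: 0.857
finger_force: 0.0
```

```bash
python3 -c "
from h import *
np.set_printoptions(precision=4,suppress=True)
cap('w_mid2')"
```

```text
tcp [ 0.4823 -0.0516  0.0924] yaw [179.9953   0.0103 -37.517 ] ztop 0.13255536091285214 local min/max [-0.0209 -0.0265] [0.0284 0.0275] n 19423 arrow 1509 8.074151364562857 joints [   8.389    21.1082   -6.9443  118.4175    3.826    40.6899 -128.5138] F [ 0.447   0.3255 -0.5301]
```

View pics/w_mid2.png

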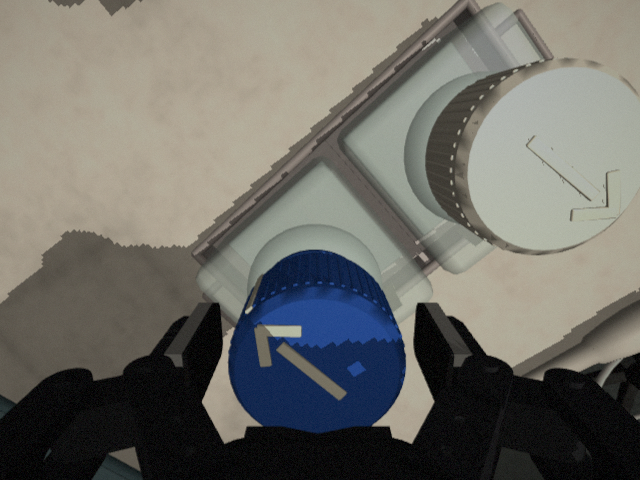

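The cap sits level in the thread, the open fingers are clear on both sides, and the white cap is well away at upper right. The arrow is at 8°, so 184° remain. I'll turn back open, regrip, then turn forward.

Units first: shifts go in shares of 0.6 m and turns go in shares of 360 degrees. So -92 degrees / 360 = -0.2556.

Call:
creep_tool:
  offsets:
    - {"aperture":0.86, "az":-0.0278}
    - {"aperture":0.86, "az":-0.0556}
    - {"aperture":0.86, "az":-0.0833}
    - {"aperture":0.86, "az":-0.1111}
    - {"aperture":0.86, "az":-0.1389}
    - {"aperture":0.86, "az":-0.1667}
    - {"aperture":0.86, "az":-0.1944}
    - {"aperture":0.86, "az":-0.2222}
    - {"aperture":0.86, "az":-0.25}
    - {"aperture":0.86, "az":-0.2556}
    - {"aperture":0.86, "az":-0.2556}

```text
clock: 18.02
position: [0.4823, -0.0516, 0.0924]
ee_rot: [-180.0, -0.0, 54.3]
contact_force: [0.8, 0.7, -0.8]
gripper_width: 0.859
finger_force: 0.0
```

Call:
creep_tool:
  offsets:
    - {"aperture":0.86, "az":-0.0278}
    - {"aperture":0.86, "az":-0.0556}
    - {"aperture":0.86, "az":-0.0833}
    - {"aperture":0.86, "az":-0.1111}
    - {"aperture":0.86, "az":-0.1389}
    - {"aperture":0.86, "az":-0.1667}
    - {"aperture":0.86, "az":-0.1944}
    - {"aperture":0.86, "az":-0.2222}
    - {"aperture":0.86, "az":-0.25}
    - {"aperture":0.86, "az":-0.2556}
    - {"aperture":0.86, "az":-0.2556}

```text
clock: 19.4
position: [0.4823, -0.0515, 0.0924]
ee_rot: [-180.0, -0.0, 146.2]
contact_force: [-0.5, -0.4, -0.6]
gripper_width: 0.859
finger_force: 0.0
```

Call:
creep_tool:
  offsets:
    - {"aperture":0}
    - {"aperture":0}
    - {"aperture":0}
    - {"aperture":0}
    - {"aperture":0}

```text
clock: 20.02
position: [0.4823, -0.0515, 0.0925]
ee_rot: [180.0, -0.0, 146.5]
contact_force: [-1.3, -0.4, 2.5]
gripper_width: 0.649
finger_force: 42.8
```

```bash
python3 -c "
from h import *
np.set_printoptions(precision=4,suppress=True)
cap('w_re')"
```

```text
tcp [ 0.4823 -0.0515  0.0925] yaw [179.9981  -0.0033 146.4772] ztop 0.1323625225936569 local min/max [-0.0216 -0.0291] [0.0278 0.0281] n 19940 arrow 1441 8.803652573703385 joints [ 42.0808  28.6767 -48.0533 117.3711  29.4631  46.5115  33.0017] F [-1.2538 -0.3823  2.548 ]
```

Converted, 0.0043 m / 0.6 = 0.0072, 0.0038 m / 0.6 = 0.0063, 90 degrees / 360 = 0.25.

Call:
creep_tool:
  offsets:
    - {"aperture":0, "tz":0.0012, "az":0.0278}
    - {"aperture":0, "tz":0.0018, "az":0.0556}
    - {"aperture":0, "tz":0.0027, "az":0.0833}
    - {"aperture":0, "tz":0.0033, "az":0.1111}
    - {"aperture":0, "tz":0.0042, "az":0.1389}
    - {"aperture":0, "tz":0.0048, "az":0.1667}
    - {"aperture":0, "tz":0.0057, "az":0.1944}
    - {"aperture":0, "tz":0.0063, "az":0.2222}
    - {"aperture":0, "tz":0.0072, "az":0.25}
    - {"aperture":0, "tz":0.0072, "az":0.25}

```text
clock: 21.32
position: [0.4826, -0.0514, 0.0884]
ee_rot: [180.0, -0.0, 56.5]
contact_force: [0.8, -0.4, 4.7]
gripper_width: 0.647
finger_force: 42.9
```

Call:
creep_tool:
  offsets:
    - {"aperture":0, "tz":0.0008, "az":0.0278}
    - {"aperture":0, "tz":0.0015, "az":0.0556}
    - {"aperture":0, "tz":0.0023, "az":0.0833}
    - {"aperture":0, "tz":0.003, "az":0.1111}
    - {"aperture":0, "tz":0.0038, "az":0.1389}
    - {"aperture":0, "tz":0.0045, "az":0.1667}
    - {"aperture":0, "tz":0.0053, "az":0.1944}
    - {"aperture":0, "tz":0.006, "az":0.2222}
    - {"aperture":0, "tz":0.006, "az":0.2222}

```text
clock: 22.45
position: [0.4827, -0.0514, 0.0847]
ee_rot: [-180.0, -0.0, -23.4]
contact_force: [2.2, -0.6, 5.6]
gripper_width: 0.648
finger_force: 43.1
```

```bash
python3 -c "
from h import *
np.set_printoptions(precision=4,suppress=True)
cap('w_f')"
```

```text
tcp [ 0.4827 -0.0514  0.0847] yaw [-179.9938   -0.0303  -23.3807] ztop 0.1245768998078364 local min/max [-0.0213 -0.0271] [0.0279 0.0301] n 19924 arrow 1383 -159.41840505032957 joints [  10.0783   21.9857   -8.9754  118.5681    5.2461   39.7779 -115.6692] F [ 2.213  -0.56    5.5979]
```

Converted, 0.0007 m / 0.6 = 0.0012, 0.0005 m / 0.6 = 0.0008, 15.5 degrees / 360 = 0.0431.

Call:
creep_tool:
  offsets:
    - {"aperture":0, "tz":0.0007, "az":0.0222}
    - {"aperture":0, "tz":0.0012, "az":0.0431}
    - {"aperture":0, "tz":0.0008, "az":0.0431}
    - {"aperture":0, "tz":0.0008, "az":0.0431}

```text
clock: 23.0
position: [0.4825, -0.0515, 0.0841]
ee_rot: [-180.0, -0.0, -38.8]
contact_force: [0.5, 0.0, 3.5]
gripper_width: 0.647
finger_force: 42.9
```

```bash
python3 - <<'E'
from h import *
np.set_printoptions(precision=4,suppress=True)
cap('w_end')
i,p,d=snap('scene','s_end');a,q,_=snap('top','t_end')
o=np.hstack([cv2.resize(p[150:240,350:460],(440,360),interpolation=cv2.INTER_CUBIC),cv2.resize(q[220:290,360:430],(360,360),interpolation=cv2.INTER_CUBIC)]);cv2.imwrite('pics/end.png',o[:,:,::-1])
E
```

```text
tcp [ 0.4825 -0.0515  0.0841] yaw [-179.9845   -0.008   -38.7824] ztop 0.12396162800592518 local min/max [-0.021  -0.0271] [0.0282 0.03  ] n 19922 arrow 1316 -174.77698043268936 joints [   7.173    21.8899   -5.5402  118.6869    3.2288   39.5449 -129.2427] F [0.5247 0.0423 3.5207]
```

View pics/end.png

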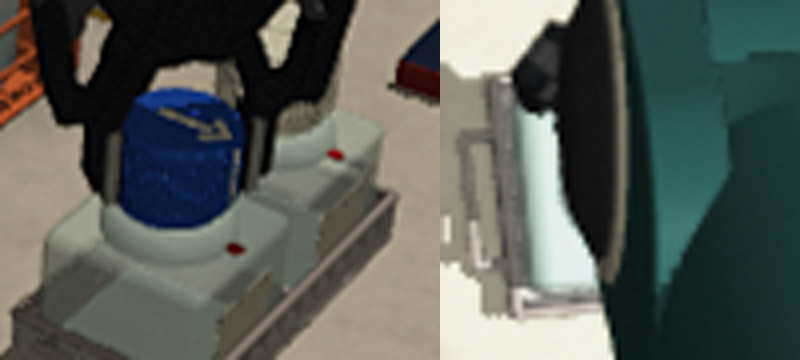

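View pics/w_end.png

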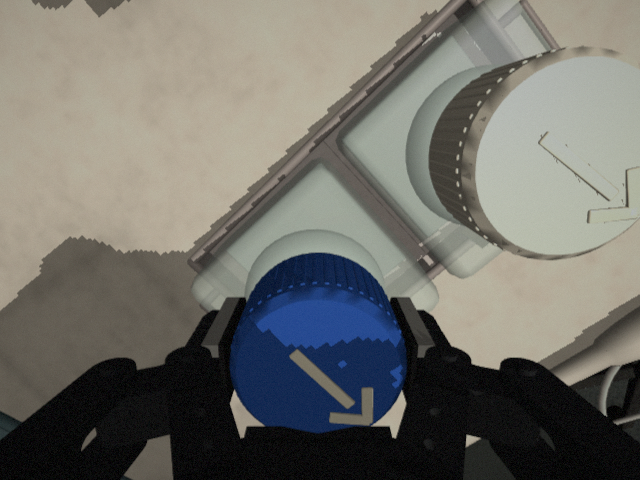

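The side line stands directly over the red dot in the scene crop at (235,170) above (235,249). The arrow reads -174.8° against the dot's -175.8°, and the cap's lower edge is near 0.0875 m, as expected for one turn. It's still held with a light push, so I'm handing it in.

```bash
python3 -c "
from rig import order
print(order.finish_job())"
```

```text
the job is handed in; nothing more can be done
None
```

The blue cap is on the open bottle, dropped into its thread and turned forward one full turn, with its arrow within about 1° of the red dot; it was still held in the gripper at hand-in (about 23 s of 72 s), and the other two caps were not touched.

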